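Angle the box section past the post into the stock bay

ROBOT

A 6-joint arm with a two-finger parallel gripper is mounted at the origin on the work surface. World frame = base frame: x ahead of the robot, y to its left, z up, the work surface at z = 0. Lengths are in mm, angles in degrees, forces in N, time in s.
With the tool pointing down it reaches from about 300 to 850 mm from the base axis. Payload 4.2 kg.
Tool frame: the origin (TCP) lies midway between the tips of the shut fingers; the grasp point (between the pads) lies 19 mm behind it (env.grip_depth is the distance from the TCP to the grasp point, in mm); z points along the fingers, y is the line along which they close (so a half turn about z gives the same grasp; the last joint's range is limited). The gripper opens to 91 mm and grips with 3 to 60 N. Pads are 32 mm wide; open, the fingers measure 118 mm over their backs; the gripper's body (76 mm by 178 mm) begins 60 mm behind the grasp point.
Start: joints at [63.827, 18.312, 89.639, -0, 72.044, -1.146], TCP at [243.254, 521.029, 213.976] pointing down, gripper open.
Joint ranges: [-177.97, 177.97], [-48.28, 115.42], [12.27, 149.76], [-77.06, 257.06], [2.81, 150.46], [-146.56, 146.56]. Speed limits (degrees/s): [147.25, 147.25, 180, 180, 180, 180].

INTERFACE

Orientations are given as [roll, pitch, yaw] about the fixed x, y, z axes, in that order (R = Rz(yaw) Ry(pitch) Rx(roll)).
In Python, from workcell import env, eyes gives the robot as it stands.
- The arm moves only by the tool send_rows, never from a script. Its argument "motion" is a list of rows, each a list of 7 numbers: the shift along the world's x, y, z normalised to -1 to 1, where 1 is 0.5 m, then the turn, a rotation vector about the world's x, y, z normalised to -1 to 1, where 1 is 60 degrees, then the opening, from -1 (shut) to 1 (fully open). A call has 1 to 20 rows; each row is the pose to reach, as a shift and turn from the pose commanded when the call began; what a row does not reach only later rows make up. A row lasts 1/8 s, in which the tool goes at most 62.5 mm and 10.7 degrees, less where a joint would pass 70% of its speed; a pose out of reach is approached as far as the arm can. A call with a number of a shift or a turn outside -1 to 1 is refused whole. A call with a gripper value outside its range is refused whole. The fingers move at their own pace and stop on an object; "squeeze" is the grip in N (left out, the last holds). Time passes only in rows, so rows that repeat a pose let the fingers close. It gives the time, the measured TCP pose, the force, the opening and the grip force at its end, in the units of the state.
- env.state(): the state, without advancing time (a new reading comes with each control period).
- eyes.grab_frame(name): name is "side" or "top"; returns a dict with "pixels" (420x560x3 uint8, red, green, blue), "depth" (420x560 float32, mm along the optical axis (not along the pixel's ray), 0 where there is no reading), "fx", "fy", "cx", "cy" (pixels), "R" (3x3) and "t" (3): a world point X has camera coordinates R X + t. Camera axes: x right, y down, z forward; pixel columns grow to the right and rows downward; lengths in mm; the calibration is good to about 2 mm. A picture is of the moment at which its call begins.
- env.job_done(): hands the job in; it is judged then, once.
The state is a dict: "time_s": time; "qpos": joint angles; "qvel": joint speeds; "effort": joint torques, N m; "ee_pos": TCP position; "ee_rot": TCP orientation; "force": force on the tool from outside, world axes, zero at the start; "torque": the same for the moment, N m; "gripper_width": finger opening in mm; "gripper_force": force on a finger pad.
Only numpy, scipy, OpenCV 4.12 (cv2) and the standard library are available. Lean on these libraries where they do the work, as an engineer would, in place of code of your own. Each camera call takes 0.05 s, during which the arm holds its last target. There are 200 camera calls.

TASK

Put the length of aluminium box section away in the plywood stock bay: it will not go straight in past the red post, so push one end in behind the post and then push the other end round, until the whole piece lies flat against the bay's back board, behind the post. Only push it along the bench with the fingers, never pinch it, lift it or tip it, and leave the bottle, the tin and the mug where they stand.

Things in the scene. Friction and masses are not known exactly. Their poses are not given: they have to be found in the camera images.
- bay: Stock bay: three fixed plywood boards 18 mm thick, open at front and top, the bench as floor. Origin on the bench, mid-mouth (between the front ends of the side boards); x points into the bay, y left along the mouth. Inside 310 mm wide (y -155 to +155) and 90 mm deep (back board's inner face at x = +90 mm). Side boards 40 mm high, back board 45.
- post: Red steel post, yellow band, 24 mm in diameter, 70 mm high, fixed upright. Its axis is 12 mm in front of the bay's mouth line, 87 mm left or right of the middle (it varies). Opening from post to the farther side board: 230 mm; behind the post is an 80 mm wide pocket up to the nearer side board. A flush steel plate marks the empty place. Origin: middle of its foot.
- rail: Loose aluminium box section on the bench before the bay, 260 mm long (its y axis), 34 wide (x), 30 high, 0.2 to 0.35 kg; a black rubber plug, 26 mm wide, forms the last 10 mm of each end. Origin: centre of its underside. Starts within 15 degrees of parallel to the mouth, y like the bay's, shifted away from the post's side. Slides with friction, stays where left.
- end_left (a point): Centre of the box section's end face at its +y end, 15 mm above its underside.
- end_right (a point): Centre of the box section's end face at its -y end, 15 mm above its underside.
- rail_near: The long side wall of the box section on its -x side (6 mm thick, 240 mm long); part of the box section and moves with it. Origin at the bottom middle of that wall.
- rail_far: The long side wall of the box section on its +x side (6 mm thick, 240 mm long); part of the box section and moves with it. Origin at the bottom middle of that wall.
- oil: White plastic bottle with a red cap, 60 mm in diameter, 120 mm high, standing loose beside or behind the bay. Leave it alone. Origin at the centre of its underside.
- tin: Green tin with a white lid and label, 68 mm in diameter, 90 mm high, standing loose beside or behind the bay. Leave it alone. Origin at the centre of its underside.
- mug: Blue mug, 68 mm in diameter, 85 mm high, with a handle, standing loose beside or behind the bay. Leave it alone. Origin at the centre of its underside.

How it is judged:
By the outcome, as a careful person would: the job done as asked, in the order asked, and still so for the second after the job is handed in, with the robot touching nothing.
It also fails if it takes over 61 s, if anything falls off the work surface, if the arm or the gripper's body presses on something with over 40 N, if the wrist force passes 120 N, or if a joint passes its speed limit or range.

## Working session

There is one attempt and no reset: what is moved stays moved. The work goes in short steps, Python scripts to look and compute and a tool call to move; the robot and the scene stay as the last step left them, time stands still between calls to the robot, and variables do not carry over. Pictures are saved under pics/ and viewed, at most 10 in all, crops included, and the job is handed in when it is done.

Besides the shell and the picture viewer there is one more tool, called as a command line: name --pt "numbers of a row" for each row, then --argument value for the rest. send_rows: Moves the arm, as the interface text tells. Its arguments: {"type":"object","properties":{"motion":{"type":"array"},"squeeze":{"type":"number"}},"required":["motion"]}

```bash
mkdir -p pics
cat > h.py <<'E'
import numpy as np, cv2
from workcell import env, eyes
def grab(n):
    f=eyes.grab_frame(n); return f
def save(f,p): cv2.imwrite(p,cv2.cvtColor(f["pixels"],cv2.COLOR_RGB2BGR))
def ray(f,u,v,z):
    R=np.array(f["R"]);t=np.array(f["t"]);c=-R.T@t
    d=R.T@np.array([(u-f["cx"])/f["fx"],(v-f["cy"])/f["fy"],1.]); return c+d*(z-c[2])/d[2]
def cloud(f):
    d=f["depth"];v,u=np.indices(d.shape)
    p=np.stack([(u-f["cx"])/f["fx"]*d,(v-f["cy"])/f["fy"]*d,d],-1)
    return (p-np.array(f["t"]))@np.array(f["R"])
E
python3 - <<'E'
from h import *
for n in("top","side"):
    f=grab(n);save(f,f"pics/{n}0.png")
    R=np.array(f["R"]);print(n,f["fx"],f["cx"],f["cy"],-R.T@np.array(f["t"]),R.round(2).tolist())
s=env.state();print(s["time_s"],s["ee_pos"],s["ee_rot"],s["force"])
E
```

```text
top 529.8008116065902 284.00418419698696 210.69824884021108 [ 487.69962124   15.84583932 1035.96434688] [[-0.03, -1.0, -0.02], [-0.99, 0.03, -0.15], [0.15, 0.01, -0.99]]
side 529.9884604714994 273.45723298998035 210.78670787259998 [ 516.51696046 -663.30189071  692.96312915] [[0.98, -0.21, -0.02], [-0.16, -0.65, -0.74], [0.14, 0.73, -0.67]]
0.1 [243.06591071 520.6015247  213.21457232] [-1.79910002e+02 -2.08746792e-03  1.54972254e+02] [-1.21087368 -0.71797401 -0.43673041]
```

View pics/top0.png

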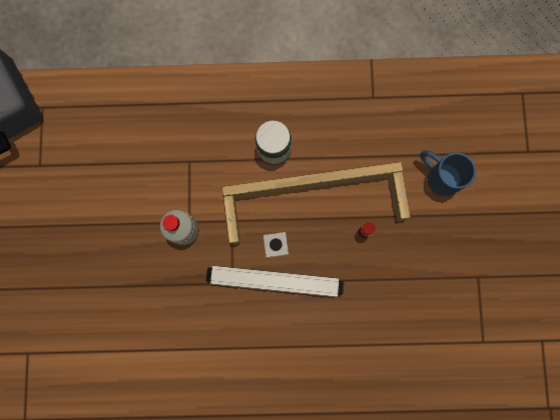

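View pics/side0.png

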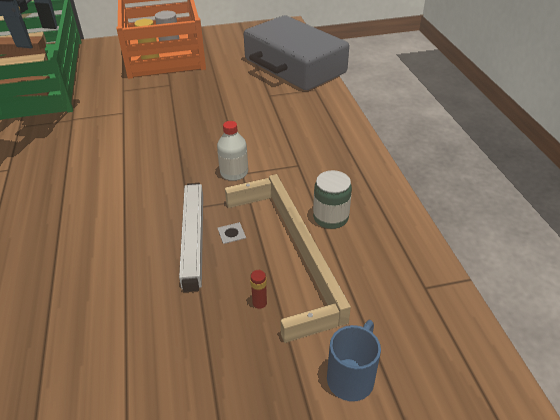

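The top view shows the rail at (210–342, 267–295), the post at (368,229) on the right, and the bay's boards from (225,190) to (402,168). The bottle (180,228), tin (273,140) and mug (450,175) stand clear of them. I'll measure these next.

```bash
cat >> h.py <<'E'
def rail(f,z=30):
    hsv=cv2.cvtColor(f["pixels"],cv2.COLOR_RGB2HSV)
    P=cloud(f); m=((hsv[...,1]<70)&(hsv[...,2]>95)&(P[...,2]>18)&(P[...,2]<42)).astype(np.uint8)
    m=cv2.morphologyEx(m,cv2.MORPH_CLOSE,np.ones((3,3)))
    cs,_=cv2.findContours(m,cv2.RETR_EXTERNAL,cv2.CHAIN_APPROX_NONE)
    c=max(cs,key=cv2.contourArea)[:,0,:]
    w=np.array([ray(f,u,v,z)[:2] for u,v in c],np.float32)
    return cv2.minAreaRect(w)
def wood(f):
    hsv=cv2.cvtColor(f["pixels"],cv2.COLOR_RGB2HSV);P=cloud(f)
    return P[(P[...,2]>30)&(P[...,2]<55)&(hsv[...,0]>10)&(hsv[...,0]<30)&(hsv[...,1]>70)]
E
python3 - <<'E'
from h import *
for n in("top","side"):
    f=grab(n);P=cloud(f);hsv=cv2.cvtColor(f["pixels"],cv2.COLOR_RGB2HSV)
    print(n)
    r=rail(f);print("rail",r, cv2.boxPoints(r).round(0).tolist())
    W=wood(f); W=W[(W[:,0]>350)&(W[:,0]<750)&(abs(W[:,1])<350)]
    r=cv2.minAreaRect(W[:,:2].astype(np.float32));print("bay",r,cv2.boxPoints(r).round(0).tolist(),len(W))
    red=((hsv[...,0]<8)|(hsv[...,0]>172))&(hsv[...,1]>150)&(hsv[...,2]>60)&(P[...,2]>64)&(P[...,2]<76)
    v,u=np.nonzero(red);print("post",[(ray(f,u.mean(),v.mean(),70)).round(1),len(u),P[red].mean(0).round(1)])
    for nm,zr in(("hi",(78,130)),):
        m=(P[...,2]>zr[0])&(P[...,2]<zr[1])&(P[...,0]>350)&(P[...,0]<800)&(abs(P[...,1])<350)
        k,l,st,ce=cv2.connectedComponentsWithStats(m.astype(np.uint8))
        for i in range(1,k):
            if st[i,4]>60: q=P[l==i];print("obj",q.min(0).round(),q.max(0).round())
f=grab("top")
for nm,u,v,z in[("bl outer",223,190,45),("br outer",402,167,45),("L front in",238,242,40),("L front out",231,244,40),("R front in",401,218,40),("R front out",409,217,40)]: print(nm,ray(f,u,v,z).round(1))
im=cv2.resize(cv2.cvtColor(f["pixels"],cv2.COLOR_RGB2BGR)[150:310,190:430],None,fx=3.3,fy=3.3,interpolation=2);cv2.imwrite("pics/crop.png",im)
E
```

```text
top
rail ((504.6854248046875, 50.87229919433594), (241.45887756347656, 33.60599136352539), 82.7898178100586) [[473.0, -67.0], [506.0, -71.0], [537.0, 169.0], [503.0, 173.0]]
bay ((598.2900390625, -54.07818603515625), (220.01690673828125, 505.07781982421875), 6.479801177978516) [[460.0, 184.0], [517.0, -317.0], [736.0, -293.0], [679.0, 209.0]] 2852
post [array([ 595.2, -125.1,   70. ]), 126, array([ 595.2, -125.1,   69.7])]
obj [735.  12.  78.] [797.  77.  96.]
obj [ 662. -323.   78.] [ 730. -256.   90.]
obj [581. 199.  78.] [637. 253. 124.]
side
rail ((505.2581787109375, 43.59608459472656), (252.86367797851562, 35.57542037963867), 82.80316925048828) [[472.0, -80.0], [507.0, -84.0], [539.0, 167.0], [503.0, 171.0]]
bay ((658.3446044921875, 9.364273071289062), (153.96888732910156, 441.1639709472656), 1.0612239837646484) [[577.0, 228.0], [585.0, -213.0], [739.0, -210.0], [731.0, 231.0]] 3159
post [array([ 595.5, -129.5,   70. ]), 151, array([ 595.5, -129.1,   69.6])]
obj [583. 198.  78.] [636. 238. 123.]
obj [735.   9.  78.] [800.  76.  94.]
obj [ 662. -326.   78.] [ 729. -257.   88.]
bl outer [678.1 143.9  45. ]
br outer [ 713.  -198.4   45. ]
L front in [578.5 117.1  40. ]
L front out [575.  130.3  40. ]
R front in [ 615.7 -191.9   40. ]
R front out [ 617.2 -207.1   40. ]
```

View pics/crop.png

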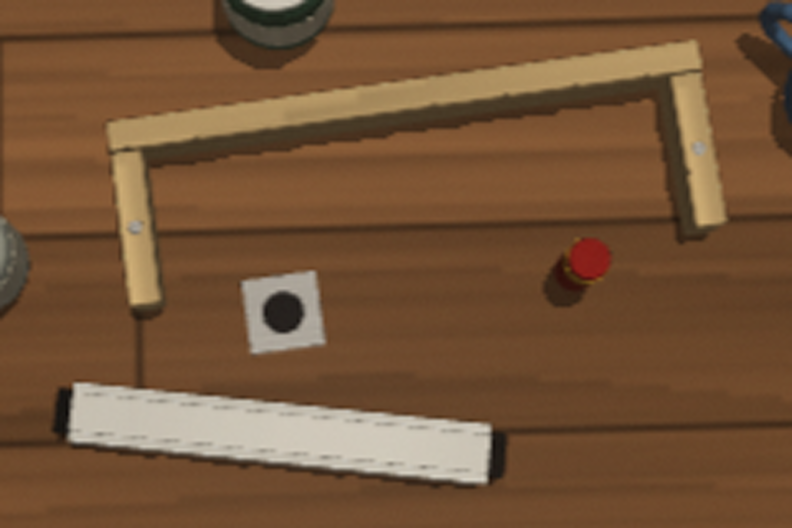

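send_rows --pt "0.4 -1.0 -0.12 0 0 -1.0 -1" --pt "0.4 -1.0 -0.12 0 0 -1.0 -1" --pt "0.4 -1.0 -0.12 0 0 -1.0 -1" --pt "0.4 -1.0 -0.12 0 0 -1.0 -1" --pt "0.4 -1.0 -0.12 0 0 -1.0 -1" --pt "0.4 -1.0 -0.12 0 0 -1.0 -1" --pt "0.4 -1.0 -0.12 0 0 -1.0 -1" --pt "0.4 -1.0 -0.12 0 0 -1.0 -1" --pt "0.4 -1.0 -0.12 0 0 -1.0 -1" --pt "0.4 -1.0 -0.12 0 0 -1.0 -1" --pt "0.4 -1.0 -0.12 0 0 -1.0 -1" --pt "0.4 -1.0 -0.12 0 0 -1.0 -1" --pt "0.4 -1.0 -0.12 0 0 -1.0 -1"

```text
time_s: 1.88
ee_pos: [443.0, 22.0, 154.2]
ee_rot: [180.0, -0.0, 95.1]
force: [-0.0, 0.9, 0.1]
gripper_width: 0.1
gripper_force: 0.0
```

send_rows --pt "0.0 -0.08 -0.1 0 0 -0.1 -1" --pt "0.0 -0.146 -0.18 0 0 -0.15 -1" --pt "0.0 -0.146 -0.25 0 0 -0.15 -1" --pt "0.0 -0.146 -0.288 0 0 -0.15 -1" --pt "0.0 -0.146 -0.288 0 0 -0.15 -1"

```text
time_s: 2.5
ee_pos: [442.2, -51.4, 9.0]
ee_rot: [-179.8, -0.0, 86.0]
force: [-0.7, -0.4, 0.3]
gripper_width: 0.6
gripper_force: 0.0
```

Run:
```python
import numpy as np
# planned tool arc for rail rotating about COR
c=np.array([510,87.7]);p0=np.array([461,-52.])
for d in range(0,45,4):
    a=np.radians(d);R=np.array([[np.cos(a),-np.sin(a)],[np.sin(a),np.cos(a)]])
    q=c+R@(p0-c);print(d,q.round(1),((q-[443,-51])/500).round(3),round(d/60,3))
```

```text
0 [461. -52.] [ 0.036 -0.002] 0.0
4 [470.9 -55.1] [ 0.056 -0.008] 0.067
8 [480.9 -57.5] [ 0.076 -0.013] 0.133
12 [491.1 -59.1] [ 0.096 -0.016] 0.2
16 [501.4 -60.1] [ 0.117 -0.018] 0.267
20 [511.7 -60.3] [ 0.137 -0.019] 0.333
24 [522.1 -59.9] [ 0.158 -0.018] 0.4
28 [532.3 -58.7] [ 0.179 -0.015] 0.467
32 [542.5 -56.7] [ 0.199 -0.011] 0.533
36 [552.5 -54.1] [ 0.219 -0.006] 0.6
40 [562.3 -50.8] [0.239 0.   ] 0.667
44 [571.8 -46.8] [0.258 0.008] 0.733
```

Push the right end round about 24°.

send_rows --pt "0.02 0 0 0 0 -0.02 -1" --pt "0.036 -0.002 0 0 0 -0.02 -1" --pt "0.046 -0.005 0 0 0 0.03 -1" --pt "0.056 -0.008 0 0 0 0.067 -1" --pt "0.066 -0.01 0 0 0 0.1 -1" --pt "0.076 -0.013 0 0 0 0.133 -1" --pt "0.086 -0.014 0 0 0 0.167 -1" --pt "0.096 -0.016 0 0 0 0.2 -1" --pt "0.106 -0.017 0 0 0 0.233 -1" --pt "0.117 -0.018 0 0 0 0.267 -1" --pt "0.127 -0.018 0 0 0 0.3 -1" --pt "0.137 -0.019 0 0 0 0.333 -1" --pt "0.147 -0.019 0 0 0 0.367 -1" --pt "0.158 -0.018 0 0 0 0.4 -1" --pt "0.158 -0.018 0 0 0 0.4 -1"

```text
time_s: 4.38
ee_pos: [523.1, -60.9, 10.0]
ee_rot: [179.9, 0.0, 110.0]
force: [-0.3, -0.1, -0.6]
gripper_width: 0.6
gripper_force: 0.0
```

```bash
cat >> h.py <<'E'
O=np.array([596.5,-38.]);A=np.radians(7.06);RB=np.array([[np.cos(A),-np.sin(A)],[np.sin(A),np.cos(A)]])
def tob(w): return RB.T@(np.array(w)[:2]-O)
def tow(b): return O+RB@np.array(b)
def report(n="side"):
    f=grab(n);r=rail(f);bx=cv2.boxPoints(r);e=[bx[1]-bx[0],bx[2]-bx[1]];d=max(e,key=np.linalg.norm);d=d*np.sign(d[1])
    th=np.degrees(np.arctan2(-d[0],d[1]));L=np.linalg.norm(d)
    print(n,"c",np.round(r[0],1),"size",np.round(r[1],1),"yaw",round(th,1),"| bay c",tob(r[0]).round(1),"theta",round(th-7.06,1))
    return f
E
python3 - <<'E'
from h import *
f=report("top");g=report("side")
save(f,"pics/a.png")
s=env.state();print(s["time_s"],s["ee_pos"],s["force"])
E
```

```text
top c [516.6  78.9] size [ 34.3 184.5] yaw 14.7 | bay c [-64.9 125.8] theta 7.6
side c [761.1  21. ] size [47.9 67.3] yaw 74.1 | bay c [170.6  38.3] theta 67.0
4.475 [522.54915531 -60.90887066   9.953603  ] [-0.32765564 -0.32491301 -0.0752844 ]
```

View pics/a.png

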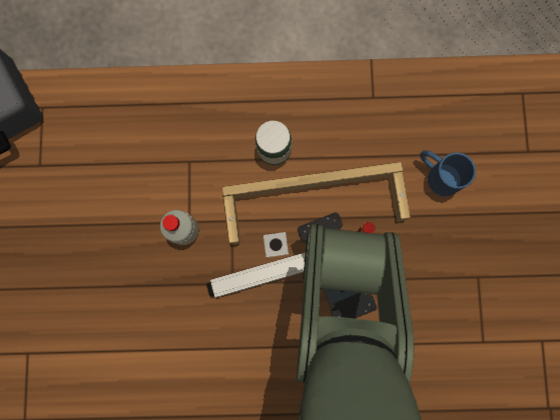

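send_rows --pt "0.011 0.001 0 0 0 0.033 -1" --pt "0.021 0.003 0 0 0 0.067 -1" --pt "0.031 0.005 0 0 0 0.1 -1" --pt "0.041 0.007 0 0 0 0.133 -1" --pt "0.051 0.01 0 0 0 0.167 -1" --pt "0.061 0.012 0 0 0 0.2 -1" --pt "0.071 0.015 0 0 0 0.233 -1" --pt "0.081 0.019 0 0 0 0.267 -1" --pt "0.091 0.022 0 0 0 0.3 -1" --pt "0.1 0.027 0 0 0 0.333 -1" --pt "0.106 0.03 0 0 0 0.35 -1" --pt "0.106 0.03 0 0 0 0.35 -1"

```text
time_s: 5.98
ee_pos: [575.6, -45.8, 10.0]
ee_rot: [180.0, 0.0, 131.0]
force: [-1.3, -0.5, 0.7]
gripper_width: 0.7
gripper_force: 0.0
```

send_rows --pt "-0.04 -0.02 0 0 0 0 -1" --pt "-0.08 -0.02 0.06 0 0 0 -1" --pt "-0.12 0.0 0.16 0 0 0 -1" --pt "-0.2 0.1 0.2 0 0 -0.1 -1" --pt "-0.25 0.2 0.2 0 0 -0.2 -1" --pt "-0.3 0.3 0.2 0 0 -0.3 -1" --pt "-0.3 0.38 0.2 0 0 -0.4 -1" --pt "-0.3 0.46 0.2 0 0 -0.5 -1" --pt "-0.3 0.5 0.2 0 0 -0.6 -1" --pt "-0.3 0.5 0.2 0 0 -0.6 -1"

```text
time_s: 7.22
ee_pos: [425.2, 205.1, 110.1]
ee_rot: [180.0, -0.0, 95.2]
force: [-0.6, -0.5, -0.3]
gripper_width: 0.6
gripper_force: 0.0
```

Run:
```python
from h import *
f=report("top");g=report("side")
save(f,"pics/b.png")
s=env.state();print(s["time_s"],s["ee_pos"],s["ee_rot"],s["qpos"],s["force"])
```

```text
top c [540.2  61.2] size [ 34.6 241. ] yaw 33.6 | bay c [-43.7 105.4] theta 26.5
side c [539.9  54.9] size [ 41.3 248.4] yaw 33.5 | bay c [-44.7  99.1] theta 26.5
7.325 [424.96381367 203.55714584 109.9257816 ] [-1.79984829e+02  2.52662598e-02  9.50735165e+01] [ 2.42093436e+01  1.46865732e+01  1.11613000e+02 -2.34407148e-02
  5.37230440e+01  1.91497037e+01] [ 0.43679685  0.42099148 -0.02103257]
```

View pics/b.png

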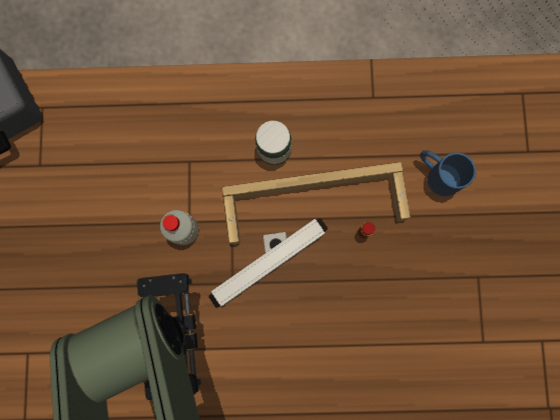

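send_rows --pt "0.048 -0.014 0 0 0 0.17 -1" --pt "0.048 -0.014 -0.05 0 0 0.34 -1" --pt "0.048 -0.014 -0.15 0 0 0.475 -1" --pt "0.048 -0.014 -0.2 0 0 0.475 -1" --pt "0.048 -0.014 -0.2 0 0 0.475 -1"

```text
time_s: 7.95
ee_pos: [447.8, 195.4, 8.5]
ee_rot: [-179.7, -0.0, 123.4]
force: [0.1, 0.0, 0.9]
gripper_width: 0.7
gripper_force: 0.0
```

send_rows --pt "0.009 -0.013 0 0 0 0 -1" --pt "0.017 -0.026 0 0 0 0 -1" --pt "0.024 -0.036 0 0 0 0 -1" --pt "0.031 -0.047 0 0 0 0 -1" --pt "0.038 -0.057 0 0 0 0 -1" --pt "0.045 -0.068 0 0 0 0 -1" --pt "0.052 -0.078 0 0 0 0 -1" --pt "0.059 -0.089 0 0 0 0 -1" --pt "0.066 -0.1 0 0 0 0 -1" --pt "0.073 -0.11 0 0 0 0 -1" --pt "0.08 -0.121 0 0 0 0 -1" --pt "0.08 -0.121 0 0 0 0 -1"

```text
time_s: 9.45
ee_pos: [489.8, 135.8, 9.8]
ee_rot: [180.0, 0.1, 123.5]
force: [-0.5, -0.1, 0.2]
gripper_width: 0.8
gripper_force: 0.0
```

Run:
```python
from h import *
f=report("top");g=report("side")
im=np.hstack([f["pixels"][130:330,150:450],g["pixels"][130:330,130:430]])
cv2.imwrite("pics/c.png",cv2.cvtColor(im,cv2.COLOR_RGB2BGR))
s=env.state();print(s["time_s"],s["ee_pos"],s["ee_rot"],s["force"])
```

```text
top c [572.4  10.6] size [ 34.6 232.8] yaw 33.4 | bay c [-17.9  51.2] theta 26.4
side c [569.1   8. ] size [ 42.4 247.6] yaw 33.4 | bay c [-21.5  49. ] theta 26.3
9.55 [489.48008604 136.11565277   9.79105804] [1.79997829e+02 3.41994953e-02 1.23484574e+02] [-0.41313802  0.68226661  0.15529442]
```

View pics/c.png

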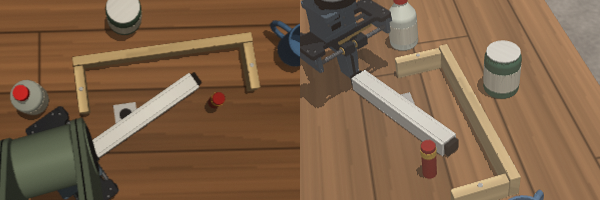

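send_rows --pt "0.007 -0.0105 0 0 0 0 -1" --pt "0.014 -0.021 0 0 0 0 -1" --pt "0.021 -0.032 0 0 0 0 -1" --pt "0.028 -0.042 0 0 0 0 -1" --pt "0.035 -0.053 0 0 0 0 -1" --pt "0.042 -0.063 0 0 0 0 -1" --pt "0.049 -0.074 0 0 0 0 -1" --pt "0.056 -0.085 0 0 0 0 -1" --pt "0.063 -0.095 0 0 0 0 -1" --pt "0.07 -0.106 0 0 0 0 -1" --pt "0.077 -0.116 0 0 0 0 -1" --pt "0.084 -0.127 0 0 0 0 -1" --pt "0.084 -0.127 0 0 0 0 -1"

```text
time_s: 11.18
ee_pos: [532.0, 72.5, 10.1]
ee_rot: [180.0, 0.0, 123.5]
force: [-0.4, 0.2, 0.0]
gripper_width: 0.6
gripper_force: 0.0
```

Run:
```python
from h import *
f=report("top");g=report("side")
im=np.hstack([f["pixels"][130:330,150:450],g["pixels"][130:330,130:430]])
cv2.imwrite("pics/d.png",cv2.cvtColor(im,cv2.COLOR_RGB2BGR))
s=env.state();print(s["time_s"],s["ee_pos"],s["ee_rot"],s["force"])
```

```text
top c [622.3 -64.2] size [ 34.5 205. ] yaw 33.4 | bay c [ 22.4 -29.2] theta 26.4
side c [611.8 -54.8] size [ 41.8 246. ] yaw 33.7 | bay c [ 13.1 -18.6] theta 26.6
11.275 [531.63996921  72.85775663  10.12092366] [1.79961963e+02 3.08147117e-02 1.23471751e+02] [-0.56155278 -0.35249879 -0.65906237]
```

View pics/d.png

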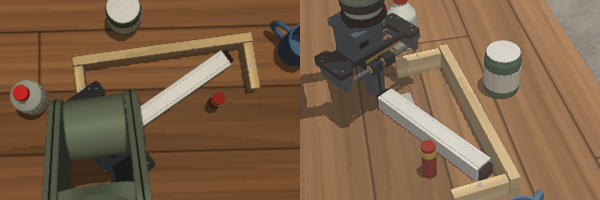

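send_rows --pt "-0.022 0.034 0 0 0 0 -1" --pt "-0.06 0.02 0 0 0 0 -1" --pt "-0.102 -0.026 0 0 0 0 -1" --pt "-0.08 -0.08 0 0 0 0 -1" --pt "-0.045 -0.127 0 0 0 0 -1" --pt "-0.025 -0.127 0 0 0 0 -1" --pt "-0.025 -0.127 0 0 0 0 -1"

```text
time_s: 12.15
ee_pos: [518.9, 10.6, 10.0]
ee_rot: [180.0, -0.0, 123.5]
force: [-0.5, 0.4, 0.3]
gripper_width: 0.5
gripper_force: 0.0
```

Run:
```python
from h import *
c=np.array([639.5,-90.5]);p0=np.array([531.3,17.8])
for d in range(0,29,2):
    a=-np.radians(d);R=np.array([[np.cos(a),-np.sin(a)],[np.sin(a),np.cos(a)]])
    q=c+R@(p0-c);print(d,((q-[518.75,9.5])/500).round(3),round(-d/60,3),tob(q).round(0))
```

```text
0 [0.025 0.017] 0.0 [-58.  63.]
2 [0.033 0.024] -0.033 [-54.  67.]
4 [0.041 0.031] -0.067 [-49.  70.]
6 [0.049 0.038] -0.1 [-45.  73.]
8 [0.057 0.045] -0.133 [-40.  75.]
10 [0.066 0.051] -0.167 [-35.  78.]
12 [0.075 0.057] -0.2 [-31.  80.]
14 [0.084 0.063] -0.233 [-26.  83.]
16 [0.093 0.068] -0.267 [-21.  85.]
18 [0.103 0.073] -0.3 [-16.  87.]
20 [0.112 0.078] -0.333 [-11.  88.]
22 [0.122 0.082] -0.367 [-6. 90.]
24 [0.132 0.086] -0.4 [-1. 91.]
26 [0.142 0.09 ] -0.433 [ 5. 92.]
28 [0.152 0.093] -0.467 [10. 93.]
```

send_rows --pt "0.013 0.009 0 0 0 0 -1" --pt "0.025 0.017 0 0 0 0 -1" --pt "0.033 0.024 0 0 0 -0.033 -1" --pt "0.041 0.031 0 0 0 -0.067 -1" --pt "0.049 0.038 0 0 0 -0.1 -1" --pt "0.057 0.045 0 0 0 -0.133 -1" --pt "0.066 0.051 0 0 0 -0.167 -1" --pt "0.075 0.057 0 0 0 -0.2 -1" --pt "0.084 0.063 0 0 0 -0.233 -1" --pt "0.093 0.068 0 0 0 -0.267 -1" --pt "0.103 0.073 0 0 0 -0.3 -1" --pt "0.112 0.078 0 0 0 -0.333 -1" --pt "0.122 0.082 0 0 0 -0.367 -1" --pt "0.122 0.082 0 0 0 -0.367 -1"

```text
time_s: 13.9
ee_pos: [580.0, 51.2, 9.9]
ee_rot: [180.0, -0.0, 101.5]
force: [0.0, -0.1, 0.8]
gripper_width: 0.5
gripper_force: 0.0
```

Run:
```python
from h import *
f=report("top");g=report("side")
im=np.hstack([f["pixels"][130:330,150:450],g["pixels"][130:330,130:430]])
cv2.imwrite("pics/e.png",cv2.cvtColor(im,cv2.COLOR_RGB2BGR))
s=env.state();print(s["time_s"],s["ee_pos"],s["ee_rot"],s["force"])
```

```text
top c [639.7 -87.8] size [ 35.1 146.1] yaw 12.9 | bay c [ 36.8 -54.7] theta 5.8
side c [628.9 -47.3] size [ 38.1 250.1] yaw 12.8 | bay c [ 31.1 -13.2] theta 5.7
14.0 [579.70899386  50.89293572   9.88108718] [1.79998676e+02 1.75175912e-03 1.01512174e+02] [0.0539664  0.83119286 0.68045644]
```

View pics/e.png

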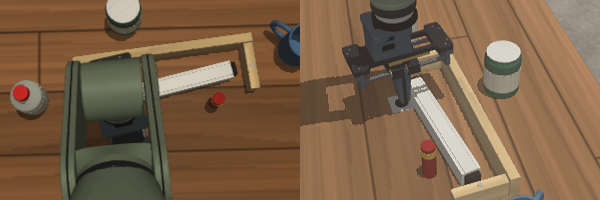

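send_rows --pt "-0.051 -0.01 0 0 0 -0.03 -1" --pt "-0.042 -0.09 0 0 0 -0.075 -1" --pt "-0.032 -0.165 0 0 0 -0.075 -1" --pt "-0.032 -0.165 0 0 0 -0.075 -1" --pt "0.0 -0.161 0 0 0 -0.075 -1" --pt "0.027 -0.158 0 0 0 -0.075 -1" --pt "0.037 -0.157 0 0 0 -0.075 -1" --pt "0.047 -0.155 0 0 0 -0.075 -1" --pt "0.057 -0.154 0 0 0 -0.075 -1" --pt "0.067 -0.153 0 0 0 -0.075 -1" --pt "0.077 -0.152 0 0 0 -0.075 -1" --pt "0.087 -0.15 0 0 0 -0.075 -1" --pt "0.095 -0.149 0 0 0 -0.075 -1" --pt "0.103 -0.148 0 0 0 -0.075 -1" --pt "0.103 -0.148 0 0 0 -0.075 -1"

```text
time_s: 15.88
ee_pos: [632.0, -23.5, 10.0]
ee_rot: [179.9, 0.0, 97.0]
force: [0.1, 0.4, 0.8]
gripper_width: 0.4
gripper_force: 0.1
```

Run:
```python
from h import *
f=report("top");g=report("side")
im=np.hstack([f["pixels"][130:330,150:450],g["pixels"][130:330,130:430]])
cv2.imwrite("pics/f.png",cv2.cvtColor(im,cv2.COLOR_RGB2BGR))
s=env.state();print(s["time_s"],s["ee_pos"],s["ee_rot"],s["force"],tob(s["ee_pos"]))
```

```text
top c [649.9  63.7] size [35.1 32.2] yaw -84.4 | bay c [65.5 94.4] theta -91.4
side c [664.3 -82.4] size [ 37.8 174.4] yaw 6.1 | bay c [ 61.9 -52.4] theta -1.0
15.975 [631.94311215 -23.500099    10.12494852] [1.79907377e+02 1.30272564e-02 9.69523809e+01] [-0.47576161  0.22730078  0.14422215] [36.95654551 10.03369684]
```

View pics/f.png

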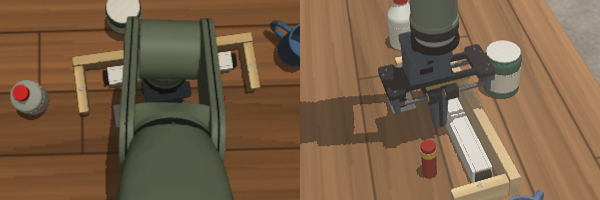

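send_rows --pt "0.004 0 0 0 0 0 -1" --pt "0.007 0.001 0 0 0 0 -1" --pt "0.01 0.001 0 0 0 0 -1" --pt "0.01 0.001 0 0 0 0 -1"

```text
time_s: 16.48
ee_pos: [636.3, -22.9, 10.1]
ee_rot: [180.0, -0.0, 97.0]
force: [-3.5, -0.8, 2.5]
gripper_width: 0.9
gripper_force: 1.4
```

send_rows --pt "0.002 0 0 0 0 0 -1" --pt "0.004 0 0 0 0 0 -1" --pt "0.004 0 0 0 0 0 -1"

```text
time_s: 16.85
ee_pos: [638.4, -22.9, 10.0]
ee_rot: [180.0, 0.0, 97.0]
force: [-1.9, 0.8, 2.1]
gripper_width: 0.4
gripper_force: 1.5
```

send_rows --pt "0.002 0 0 0 0 0 -1" --pt "0.004 0 0 0 0 0 -1" --pt "0.004 0 0 0 0 0 -1"

```text
time_s: 17.23
ee_pos: [640.4, -23.0, 9.9]
ee_rot: [180.0, 0.0, 97.0]
force: [-2.8, -0.2, 1.7]
gripper_width: 0.3
gripper_force: 1.6
```

send_rows --pt "0.002 0 0 0 0 0 -1" --pt "0.004 0 0 0 0 0 -1" --pt "0.004 0 0 0 0 0 -1"

```text
time_s: 17.6
ee_pos: [641.8, -23.2, 10.0]
ee_rot: [-179.9, 0.0, 97.0]
force: [-5.5, -1.0, 4.0]
gripper_width: 0.3
gripper_force: 2.7
```

send_rows --pt "0.002 0 0 0 0 0 -1" --pt "0.004 0 0 0 0 0 -1" --pt "0.004 0 0 0 0 0 -1"

```text
time_s: 17.98
ee_pos: [641.8, -23.2, 10.0]
ee_rot: [-179.7, -0.0, 97.0]
force: [-9.4, -0.8, 7.6]
gripper_width: 0.7
gripper_force: 5.0
```

Position is stalled and the force is rising, so the rail is against the back. I'll retreat and check.

send_rows --pt "-0.04 -0.005 0 0 0 0 -1" --pt "-0.09 -0.01 0.0 0 0 0 -1" --pt "-0.15 -0.01 0.1 0 0 0 -1" --pt "-0.25 -0.01 0.25 0 0 0 -1" --pt "-0.36 0.1 0.3 0 0 0 -1" --pt "-0.4 0.22 0.35 0 0 0 -1" --pt "-0.44 0.34 0.4 0 0 0 -1" --pt "-0.46 0.46 0.4 0 0 0 -1" --pt "-0.46 0.58 0.4 0 0 0 -1" --pt "-0.46 0.6 0.4 0 0 0 -1" --pt "-0.46 0.6 0.4 0 0 0 -1"

```text
time_s: 19.35
ee_pos: [415.2, 280.8, 210.3]
ee_rot: [179.8, -0.1, 97.2]
force: [0.0, -0.4, -0.9]
gripper_width: 0.5
gripper_force: 0.0
```

Run:
```python
from h import *
f=report("top");g=report("side")
im=np.vstack([cv2.resize(f["pixels"][150:250,200:430],None,fx=3,fy=3),cv2.resize(g["pixels"][160:350,170:400],(690,290))])
cv2.imwrite("pics/g.png",cv2.cvtColor(im,cv2.COLOR_RGB2BGR))
s=env.state();print(s["time_s"],s["ee_pos"])
```

```text
top c [670.5 -39.7] size [ 35.  240.9] yaw 6.4 | bay c [ 73.2 -10.8] theta -0.6
side c [670.2 -44.7] size [ 38.5 248.7] yaw 6.4 | bay c [ 72.3 -15.7] theta -0.6
19.45 [414.85625566 277.48532012 209.90578096]
```

View pics/g.png

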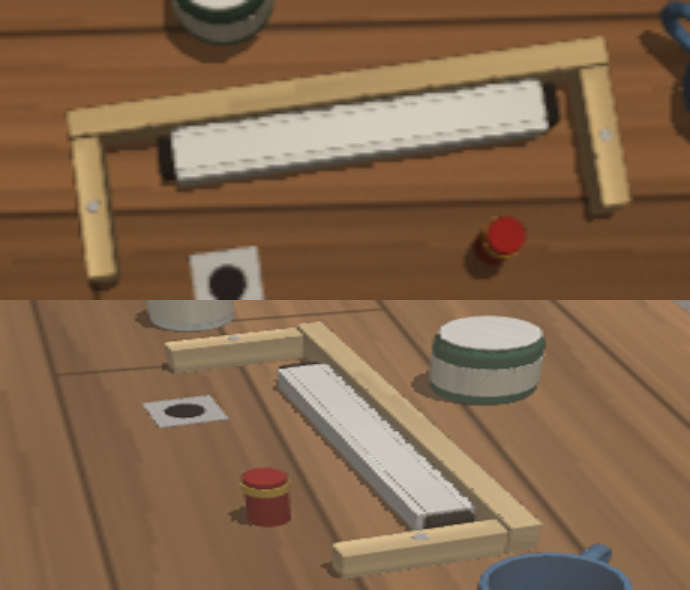

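Run:
```python
from h import *
f=grab("top");P=cloud(f);hsv=cv2.cvtColor(f["pixels"],cv2.COLOR_RGB2HSV)
b=(P[...,2]>37)&(P[...,2]<52)&(P[...,0]>670)&(P[...,0]<735)&(P[...,1]>-205)&(P[...,1]<155)
k,l,st,_=cv2.connectedComponentsWithStats(b.astype(np.uint8));i=1+st[1:,4].argmax()
v,u=np.nonzero(l==i);w=np.array([ray(f,a,c,45)[:2] for a,c in zip(u,v)])
# per-column front and rear edges of the board top; per-column far edge of rail
r=cv2.boxPoints(rail(f))
ys=np.arange(-165,120,15.);fr=[];re=[]
for y in ys:
    s=w[abs(w[:,1]-y)<4,0];fr.append(s.min());re.append(s.max())
for n,e in(("front",fr),("rear",re)):
    p=np.polyfit(ys,e,1);print(n,"yaw",np.degrees(np.arctan(-p[0])).round(2),"x at y=-140,80",np.polyval(p,[-140,80]).round(1),"res",np.std(e-np.polyval(p,ys)).round(2))
print("rail far corners",sorted(r.tolist(),key=lambda q:-q[0]))
for t in(r,): print(t.round(1).tolist())
```

```text
front yaw 6.45 x at y=-140,80 [698.4 673.6] res 0.52
rear yaw 6.51 x at y=-140,80 [717.2 692.1] res 0.52
rail far corners [[701.3758544921875, -157.44479370117188], [674.4451904296875, 81.94879150390625], [666.5604248046875, -161.3613739013672], [639.6297607421875, 78.0322036743164]]
[[639.5999755859375, 78.0], [666.5999755859375, -161.39999389648438], [701.4000244140625, -157.39999389648438], [674.4000244140625, 81.9000015258789]]
```

```bash
python3 -c "
from workcell import env
print(env.job_done())"
```

```text
the job is handed in; nothing more can be done
None
```

The box section now lies flat against the bay's back board, behind the red post: its yaw is within about 0.1° of the board's and its far face within about 1 mm of the board. It was moved only by finger pushes, the arm never went near the bottle, tin or mug, and I handed the job in at about 19.5 s.

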